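# Stand the toppled bookend up against the pattern books

### The job

The blue bookend next to the slipcase of pattern books has been knocked over and lies on its plate, with its thick foot sticking up. Push the foot over, away from the books, so that the bookend stands on its foot again, then push it gently along the table until the back of its plate rests square and centred against the end of the slipcase, and leave it standing there. Only push it, never lift it, and do not shift the slipcase or disturb the things lying around.

Things in the scene. Friction and masses are not known exactly. Their poses are not given: they have to be found in the camera images.
- bookend: Blue L-shaped bookend, loose, 0.45-0.75 kg. Origin: middle of the heel edge (outer corner of plate and foot). Own frame, standing: foot x -50..50, y -110..0, z 0..16 mm, black pad on top; plate x -50..50, y -5..0 (back at y = 0), up to z = 120 mm. z is up when standing. At the start it lies on the plate's back: z level, pointing to the slipcase; y down; foot 110 mm up.
- bookend_foot (a point): Middle of the free end face of the bookend's foot (at y -110, z 8 mm in the bookend's frame; same axes). At the start it is the top of the upright foot, 110 mm above the table. Pushing the padded side near here, away from the slipcase, with 1 to 3 N tips the bookend about its heel; past some 25 degrees it falls onto its foot by itself.
- slipcase: Dark wooden slipcase holding five pattern books with red, grey, yellow, white and green covers, one loose body of about 1.8 kg, 130 mm (own x) by 100 mm (own y), 160 mm tall, upright. Origin: centre of its underside, z up. Its -y face is the flat end, 130 mm wide, that the bookend belongs against.
- slipcase_end (a point): Middle of the bottom edge of the slipcase's -y end face; same axes as the slipcase (-y points out of the face, towards the bookend). The bookend's origin comes here when it is home, with its y axis along the slipcase's y axis.
- spool_red: Bystander: spool of red thread, upright, 44 mm across, 60 mm tall; origin centre of underside.
- spool_black: Bystander: spool of black thread, upright, 44 mm across, 60 mm tall; origin centre of underside.
- scissors: Bystander: scissors with orange handles lying flat, 200 mm long, 12 mm thick; origin at the pivot, blades towards own +x.
- awl: Bystander: awl with black handle lying flat, 140 mm long, 12 mm thick; origin where blade and handle meet, blade towards own +x.
- pin_bowl: Bystander: shallow blue ceramic bowl, 90 mm across, 30 mm high; origin centre of underside.
- bobbin: Bystander: steel bobbin ring lying flat, 28 mm across, 10 mm high; origin centre of underside.

How it is judged:
By the outcome, as a careful person would: the job done as asked, in the order asked, and still so for the second after the job is handed in, with the robot touching nothing.
It also fails if it takes over 59 s, if anything falls off the work surface, if the arm or the gripper's body presses on something with over 40 N, if the wrist force passes 120 N, or if a joint passes its speed limit or range.

### The arm

A 6-joint arm with a two-finger parallel gripper is mounted at the origin on the work surface. World frame = base frame: x ahead of the robot, y to its left, z up, the work surface at z = 0. Lengths are in mm, angles in rad, forces in N, time in s.
With the tool pointing down it reaches from about 400 to 925 mm from the base axis. Payload 12.5 kg.
Tool frame: the origin (TCP) lies midway between the tips of the shut fingers; the grasp point (between the pads) lies 19 mm behind it; z points along the fingers, y is the line along which they close (so a half turn about z gives the same grasp; the last joint's range is limited). The gripper opens to 95 mm and grips with 3 to 60 N. Pads are 20 mm wide; open, the fingers measure 119 mm over their backs; the gripper's body (75 mm by 180 mm) begins 59 mm behind the grasp point.
Start: joints at [1.166, 0.491, 1.559, -0, 1.092, -0.106], TCP at [183.967, 597.332, 188.661] pointing down, gripper open.
Joint ranges: [-3.1, 3.1], [-0.84, 2.19], [0.05, 2.79], [-1.13, 4.28], [0.06, 2.93], [-2.69, 2.69]. Speed limits (rad/s): [2.22, 2.22, 2.79, 3.14, 3.14, 3.14].

### API

Orientations are given as [roll, pitch, yaw] about the fixed x, y, z axes, in that order (R = Rz(yaw) Ry(pitch) Rx(roll)).
In Python, from cell import env gives the robot as it stands.
- The arm moves only by the tool carry_out, never from a script. Its argument "series" is a list of rows, each a list of 4 numbers: the shift along the world's x, y, z normalised to -1 to 1, where 1 is 5 cm, then the turn about the world's z normalised to -1 to 1, where 1 is 6 degrees. In form: [[x, y, z, turn], ...]. A call has exactly 5 rows; each row shifts and turns the commanded pose from where the row before left it; what a row does not reach is not made up. A row lasts 1/10 s, in which the tool goes at most 50 mm and 8.59 degrees, less where a joint would pass 70% of its speed; a pose out of reach is approached as far as the arm can. A call with a number of a shift or a turn outside -1 to 1 is refused whole. A call with a gripper value outside its range is refused whole. "fingers" is the closure, from -1 (fully open) to 1 (shut), set as the call begins (left out, the last holds). The fingers move at their own pace and stop on an object; the grip force is fixed at half the most. Time passes only in rows, so rows that do not move let the fingers close, or fill a call up. It gives the time, the measured TCP pose, the force, the opening and the grip force at its end, in the units of the state.
- env.state(): the state, without advancing time (a new reading comes with each control period).
- env.read_camera(name): name is "scene" or "top"; returns the picture (384x512x3 uint8, red, green, blue); there is no depth.
- env.calibration(name): a dict with "K" (3x3 intrinsics, pixels), "pose" (4x4, takes a point from camera to world coordinates). Camera axes: x right, y down, z forward; pixel columns grow to the right and rows downward; lengths in mm; the calibration is good to about 2 mm. A picture is of the moment at which its call begins. calibration takes no time and is no camera call.
- env.job_done(): hands the job in; it is judged then, once.
Trained networks look in the newest picture that a camera, given by its name, has taken for a name from the list of things; names that differ only in an ending like _2 or _b are one class to them, and where a whole thing is asked for, a point or a joint stands for the part that bears it (a point fixed in the world has none). Each returns a list of dicts, best first, with "conf" (0 to 1); they miss things now and then, are a little off and sometimes report something else, mostly with a low value. They report only what shows in the picture. A call takes as long as a camera call.
- env.look_for(camera, label): "position" ([row, column] as shares, 0 to 1, of the picture: columns of its width, rows of its height, amid what is visible of it).
The state is a dict: "t": time; "joints": joint angles; "qvel": joint speeds; "tau": joint torques, N m; "eef_pos": TCP position; "tcp_rot": TCP orientation; "ft_force": force on the tool from outside, world axes, zero at the start; "moment": the same for the moment, N m; "opening": opening from 0.0 (shut) to 1.0 (fully open); "grip_force": force on a finger pad.
Only numpy, scipy, OpenCV 4.12 (cv2) and the standard library are available. Lean on these libraries where they do the work, as an engineer would, in place of code of your own. Each camera call takes 0.05 s, during which the arm holds its last target. There are 200 camera calls.

## Working session

There is one attempt and no reset: what is moved stays moved. The work goes in short steps, Python scripts to look and compute and a tool call to move; the robot and the scene stay as the last step left them, time stands still between calls to the robot, and variables do not carry over. Pictures are saved under pics/ and viewed, at most 10 in all, crops included, and the job is handed in when it is done.

Besides the shell and the picture viewer there is one more tool, called by a JSON object that holds its "op" and its "data". carry_out: Moves the arm, as the interface text tells. Its arguments: {"type":"object","properties":{"series":{"type":"array","items":{"type":"array","items":{"type":"number","minimum":-1,"maximum":1}}},"fingers":{"type":"number"}},"required":["series"]}

```bash
mkdir -p pics; cat > h.py <<'E'
import numpy as np, cv2
from cell import env
def ray(cam,u,v,z):
    c=env.calibration(cam);K=np.array(c["K"]);P=np.array(c["pose"])
    d=P[:3,:3]@np.linalg.inv(K)@[u,v,1];o=P[:3,3]
    return (o+d*(z-o[2])/d[2]).round(1)
def proj(cam,p):
    c=env.calibration(cam);K=np.array(c["K"]);P=np.array(c["pose"])
    q=K@(P[:3,:3].T@(np.array(p,float)-P[:3,3]));return (q[:2]/q[2]).round(1)
def shot(cam,name=None):
    im=env.read_camera(cam)
    if name: cv2.imwrite(f"pics/{name}.png",im[:,:,::-1])
    return im
E
python3 - <<'E'
from h import *
a=shot("scene");b=shot("top")
cv2.imwrite("pics/s0.png",cv2.resize(a[:,:,::-1],(800,600)))
cv2.imwrite("pics/t0.png",cv2.resize(b[:,:,::-1],(800,600)))
Z=dict(bookend=5,bookend_foot=110,slipcase=160,slipcase_end=0,spool_red=60,spool_black=60,scissors=6,awl=6,pin_bowl=30,bobbin=10)
for c in("top","scene"):
  print(c,np.array(env.calibration(c)["pose"])[:3,3].round())
  for n,z in Z.items():
    for d in env.look_for(c,n)[:2]:
      r,cc=d["position"];u,v=cc*512,r*384
      print(n,round(d["conf"],2),round(u),round(v),ray(c,u,v,z))
E
```

```text
top [ 475.  -47. 1122.]
bookend 0.9 208 186 [562.5  83.9   5. ]
bookend_foot 0.97 206 183 [560.9  76.6 110. ]
slipcase 0.83 142 185 [550.7 219.4 160. ]
slipcase_end 0.65 145 183 [568.7 256.2   0. ]
slipcase_end 0.62 391 252 [ 385.9 -411.5    0. ]
spool_red 0.56 183 238 [423.8 139.8  60. ]
spool_black 0.51 175 139 [679.7 164.5  60. ]
scissors 0.74 394 252 [ 386.4 -418.3    6. ]
awl 0.51 364 174 [ 597.1 -338.2    6. ]
pin_bowl 0.81 147 244 [405. 240.  30.]
pin_bowl 0.16 391 251 [ 390.6 -402.5   30. ]
bobbin 0.43 142 149 [660.4 263.9  10. ]
scene [1109. -670.  757.]
bookend 0.6 304 192 [550.2  96.8   5. ]
bookend_foot 0.96 302 191 [621.3  -9.7 110. ]
bookend_foot 0.58 367 186 [728.7 121.  110. ]
slipcase 0.9 335 150 [608.9 135.7 160. ]
slipcase_end 0.61 335 156 [497.  321.4   0. ]
spool_red 0.59 283 161 [452.  110.8  60. ]
spool_black 0.65 357 194 [697.7 134.5  60. ]
spool_black 0.23 367 185 [694.8 185.5  60. ]
scissors 0.59 133 260 [ 421.2 -398.2    6. ]
awl 0.62 199 290 [ 604.9 -344.4    6. ]
pin_bowl 0.54 299 147 [404.5 244.2  30. ]
bobbin 0.49 368 186 [672.1 245.   10. ]
```

View pics/s0.png

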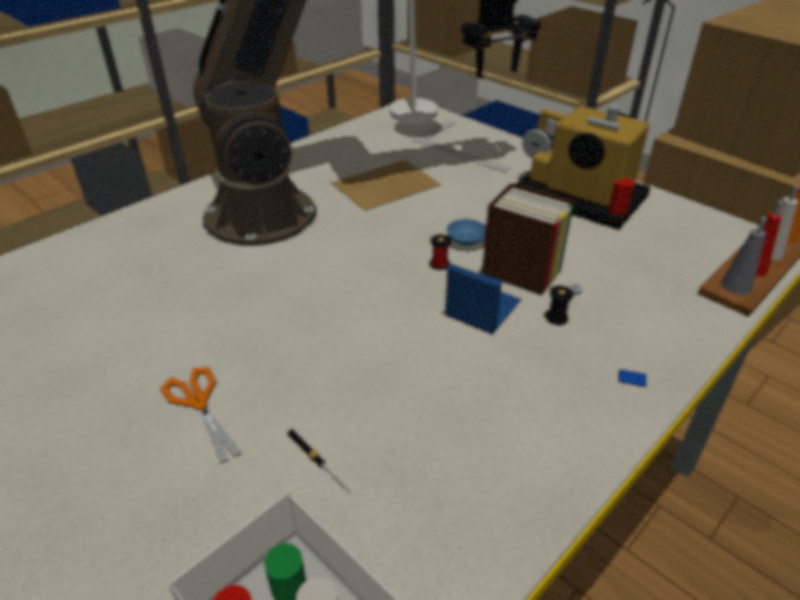

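View pics/t0.png

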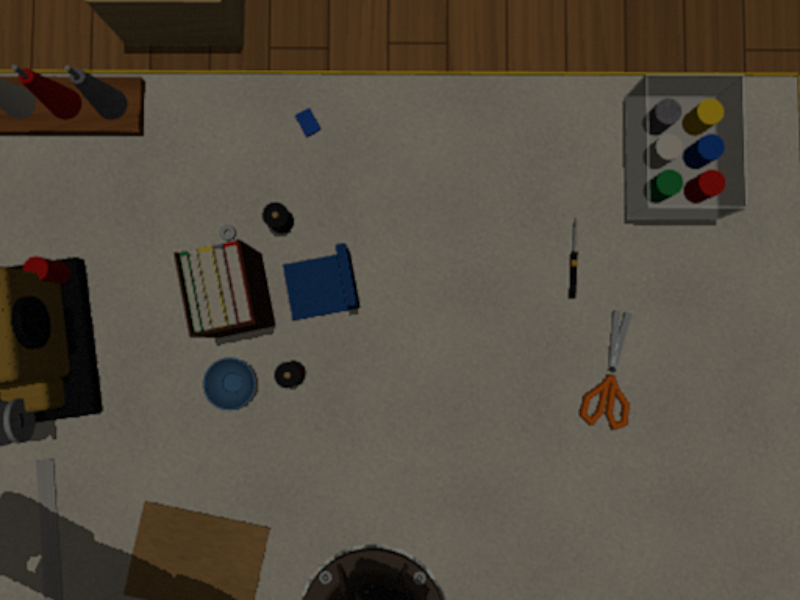

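The bookend lies right of the slipcase in the top view (800 px: plate about (285–350, 245–320), foot edge at x≈350). The slipcase end is near x≈272. The red and black spools are at (290,375) and (278,218), and the detections agree. I'll crop for corners.

```bash
python3 - <<'E'
from h import *
a=cv2.imread("pics/t0.png")
im=np.mean([shot("top").astype(float) for _ in range(4)],0).astype(np.uint8)
c=im[145:225,105:240,::-1]
cv2.imwrite("pics/c0.png",cv2.convertScaleAbs(cv2.resize(c,(135*59//10,472),interpolation=cv2.INTER_CUBIC),alpha=2))
s=env.state();print(s["t"],s["eef_pos"],s["tcp_rot"],s["ft_force"])
hsv=cv2.cvtColor(im,cv2.COLOR_RGB2HSV)
m=((hsv[...,0]>100)&(hsv[...,0]<125)&(hsv[...,1]>110)).astype(np.uint8)
m[:150]=0;m[220:]=0;m[:,:175]=0;m[:,245:]=0
k=max(cv2.findContours(m,0,1)[0],key=cv2.contourArea)
print(cv2.minAreaRect(k),cv2.approxPolyDP(k,2,True)[:,0].tolist())
E
```

```text
1.3 [183.95972051 597.35125737 188.66366058] [3.14147284e+00 3.40228231e-06 2.84280407e+00] [-0.69903816 -0.34111417 -0.3540097 ]
((204.6509246826172, 179.97169494628906), (42.20207595825195, 43.1849479675293), 79.3803482055664) [[220, 156], [215, 157], [214, 164], [182, 169], [188, 204], [229, 195]]
```

View pics/c0.png

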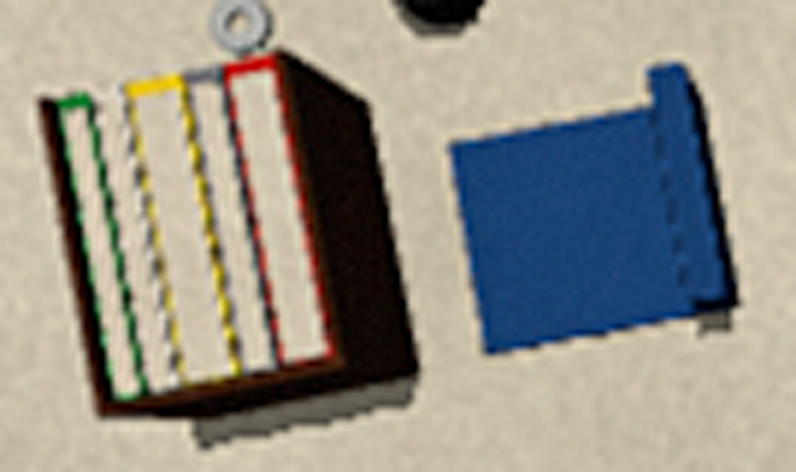

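```bash
cat >> h.py <<'E'
def crop(p,z): return ray("top",(p[0]+.5)/5.9+105-.5,(p[1]+.5)/5.9+145-.5,z)
E
python3 - <<'E'
from h import *
def seg(n,a,b,z):
    A,B=crop(a,z),crop(b,z);d=A-B
    print(n,A,B,"mid",(A+B)/2,"len",np.hypot(*d[:2]).round(1),"dir",np.degrees(np.arctan2(d[1],d[0])).round(1))
seg("case bot",(370,102),(418,372),0)
seg("case top",(283,50),(342,360),160)
seg("case topfar",(42,99),(100,414),160)
seg("plate",(450,146),(486,353),5)
seg("footout",(688,66),(733,300),110)
seg("footin",(650,70),(695,305),110)
c=(crop((283,50),160)+crop((342,360),160)+crop((42,99),160)+crop((100,414),160))/4;print(c)
E
```

```text
case bot [627.5 196.7   0. ] [502.6 172.4   0. ] mid [565.05 184.55   0.  ] len 127.2 dir 11.0
case top [626.4 196.9 160. ] [503.3 171.2 160. ] mid [564.85 184.05 160.  ] len 125.8 dir 11.8
case topfar [606.3 292.3 160. ] [481.5 266.3 160. ] mid [543.9 279.3 160. ] len 127.5 dir 11.8
plate [606.7 158.4   5. ] [511.4 140.4   5. ] mid [559.05 149.4    5.  ] len 97.0 dir 10.7
footout [628.5  40.1 110. ] [530.6  20.4 110. ] mid [579.55  30.25 110.  ] len 99.9 dir 11.4
footin [626.7  56.  110. ] [528.4  36.2 110. ] mid [577.55  46.1  110.  ] len 100.3 dir 11.4
[554.375 231.675 160.   ]
```

{"op": "carry_out", "data": {"series": [[0.514, -0.683, 0.24, -0.682], [0.514, -0.683, 0.24, -0.682], [0.514, -0.683, 0.24, -0.682], [0.514, -0.683, 0.24, -0.682], [0.514, -0.683, 0.24, -0.682]], "fingers": 1}}

```text
t: 1.8
eef_pos: [313.2, 425.1, 249.3]
tcp_rot: [3.141, 0.0, 2.483]
ft_force: [0.0, 0.2, 0.7]
opening: 0.633
grip_force: 0.0
```

{"op": "carry_out", "data": {"series": [[0.514, -0.683, 0, -0.682], [0.514, -0.683, 0, -0.682], [0.514, -0.683, 0, -0.682], [0.514, -0.683, 0, -0.682], [0.514, -0.683, 0, -0.682]]}}

```text
t: 2.3
eef_pos: [441.8, 254.3, 248.9]
tcp_rot: [3.141, 0.0, 2.126]
ft_force: [0.4, -0.1, 0.4]
opening: 0.218
grip_force: 0.0
```

{"op": "carry_out", "data": {"series": [[0.514, -0.683, 0, -0.682], [0.514, -0.683, 0, -0.682], [0.514, -0.683, 0, -0.682], [0.514, -0.683, 0, -0.682], [0.514, -0.683, 0, -0.682]]}}

```text
t: 2.8
eef_pos: [570.3, 83.5, 248.8]
tcp_rot: [3.141, -0.0, 1.768]
ft_force: [0.7, -0.1, 0.3]
opening: 0.007
grip_force: 0.0
```

{"op": "carry_out", "data": {"series": [[0, 0, 0, 0], [0, 0, 0, 0], [0, 0, 0, 0], [0, 0, 0, 0], [0, 0, 0, 0]]}}

```text
t: 3.3
eef_pos: [569.1, 85.9, 248.9]
tcp_rot: [3.141, 0.0, 1.773]
ft_force: [0.1, 0.2, 0.7]
opening: 0.004
grip_force: 0.0
```

{"op": "carry_out", "data": {"series": [[0, 0, -0.7, 0], [0, 0, -0.7, 0], [0, 0, -0.7, 0], [0, 0, -0.6, 0], [0, 0, -0.3, 0]]}}

```text
t: 3.8
eef_pos: [568.2, 85.6, 96.4]
tcp_rot: [-3.139, -0.0, 1.773]
ft_force: [0.1, 0.4, -0.1]
opening: 0.006
grip_force: 0.0
```

{"op": "carry_out", "data": {"series": [[0.016, -0.08, 0, 0], [0.016, -0.08, 0, 0], [0.016, -0.08, 0, 0], [0.016, -0.08, 0, 0], [0.016, -0.08, 0, 0]]}}

```text
t: 4.3
eef_pos: [573.9, 64.7, 99.5]
tcp_rot: [3.14, 0.0, 1.771]
ft_force: [0.2, -0.3, 0.3]
opening: 0.006
grip_force: 0.0
```

{"op": "carry_out", "data": {"series": [[0.016, -0.08, 0, 0], [0.016, -0.08, 0, 0], [0.016, -0.08, 0, 0], [0.016, -0.08, 0, 0], [0.016, -0.08, 0, 0]]}}

```text
t: 4.8
eef_pos: [577.5, 44.7, 98.6]
tcp_rot: [3.142, 0.0, 1.771]
ft_force: [0.0, -0.6, 1.0]
opening: 0.005
grip_force: 0.0
```

{"op": "carry_out", "data": {"series": [[0.016, -0.08, 0, 0], [0.016, -0.08, 0, 0], [0.016, -0.08, 0, 0], [0.016, -0.08, 0, 0], [0.016, -0.08, 0, 0]]}}

```text
t: 5.3
eef_pos: [581.5, 24.7, 98.7]
tcp_rot: [3.142, 0.0, 1.772]
ft_force: [0.1, 0.2, -0.3]
opening: 0.002
grip_force: 0.0
```

{"op": "carry_out", "data": {"series": [[0.016, -0.08, 0, 0], [0.016, -0.08, 0, 0], [0.016, -0.08, 0, 0], [0.016, -0.08, 0, 0], [0.016, -0.08, 0, 0]]}}

```text
t: 5.8
eef_pos: [585.5, 4.7, 98.7]
tcp_rot: [3.142, 0.0, 1.772]
ft_force: [-0.8, -0.2, 0.5]
opening: 0.006
grip_force: 0.0
```

{"op": "carry_out", "data": {"series": [[0.016, -0.08, 0, 0], [0.016, -0.08, 0, 0], [0.016, -0.08, 0, 0], [0.016, -0.08, 0, 0], [0.016, -0.08, 0, 0]]}}

```text
t: 6.3
eef_pos: [589.5, -15.2, 98.7]
tcp_rot: [3.141, 0.0, 1.772]
ft_force: [-0.0, 0.8, -0.4]
opening: 0.006
grip_force: 0.0
```

```bash
python3 - <<'E'
from h import *
im=shot("scene")
cv2.imwrite("pics/s1.png",cv2.resize(im[120:260,230:420,::-1],(760,560),interpolation=cv2.INTER_CUBIC))
E
```

```text
(no output)
```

View pics/s1.png

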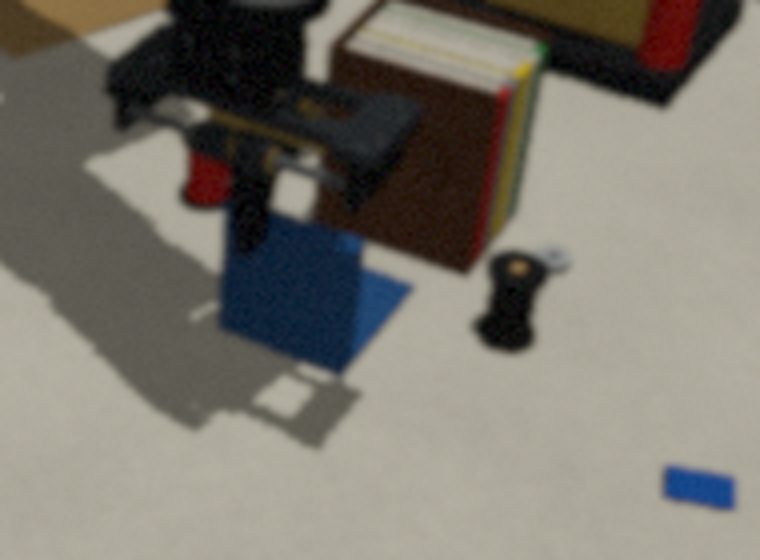

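```bash
python3 - <<'E'
from h import *
u=np.array([.98,.199,0]);n=np.array([-.199,.98,0]);h=np.array([579.5,30.25,0])
f=lambda p:((proj("scene",p)-[230,120])*4).round()
print("tcp",f([589.5,-15.2,98.7]), "heel",f(h-50*u),f(h+50*u),"top",f(h-50*u+[0,0,110]),f(h+50*u+[0,0,110]),"plate end",f(h+50*u+120*n))
for th in (30,60,90):
  t=np.radians(th);print(th,"foot end",f(h-50*u-n*110*np.sin(t)+[0,0,110*np.cos(t)]),f(h+50*u-n*110*np.sin(t)+[0,0,110*np.cos(t)]),"plate top",f(h-50*u+120*(n*np.cos(t)+[0,0,np.sin(t)])),f(h+50*u+120*(n*np.cos(t)+[0,0,np.sin(t)])))
for c in("scene","top"):
  shot(c)
  for l in("bookend","bookend_foot"):
    for d in env.look_for(c,l)[:2]: print(c,l,d["conf"],d["position"][1]*512,d["position"][0]*384)
cv2.imwrite("pics/t1.png",cv2.resize(shot("top")[145:225,105:240,::-1],(796,472),interpolation=cv2.INTER_CUBIC))
E
```

```text
tcp [245. 279.] heel [208. 329.] [333. 380.] top [214. 204.] [348. 253.] plate end [407. 289.]
30 foot end [170. 264.] [306. 316.] plate top [282. 190.] [407. 234.]
60 foot end [137. 344.] [272. 400.] plate top [256. 169.] [386. 215.]
90 foot end [124. 418.] [255. 476.] plate top [214. 192.] [349. 241.]
scene bookend 0.95 305.408 192.9984
scene bookend_foot 0.8 304.0768 192.49919999999997
top bookend 0.52 186.88 177.984
top bookend_foot 0.6 186.0096 177.4848
top bookend_foot 0.29 364.8 173.10719999999998
```

View pics/t1.png

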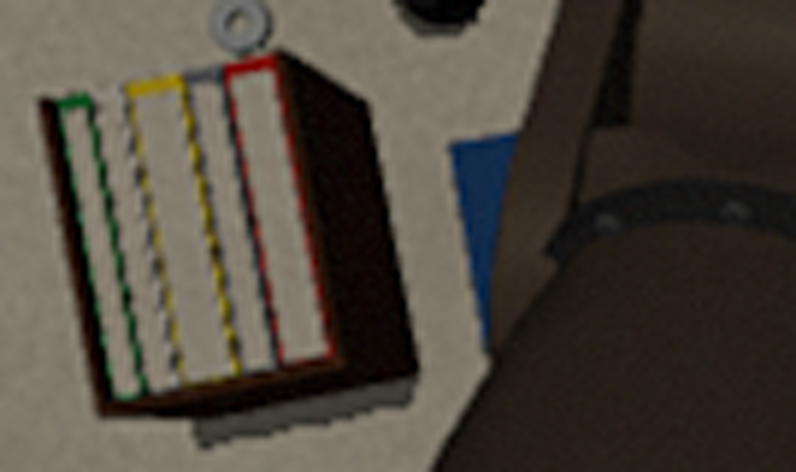

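```bash
python3 - <<'E'
from h import *
im=np.mean([shot("scene").astype(float) for _ in range(4)],0)
c=np.clip((im[150:225,270:340,::-1]/255)**.45*255,0,255).astype(np.uint8)
cv2.imwrite("pics/s2.png",cv2.resize(c,(560,600),interpolation=cv2.INTER_CUBIC))
s=env.state();print(s["eef_pos"],s["joints"],s["ft_force"],s["moment"])
print((proj("scene",s["eef_pos"])-[270,150])*8)
E
```

```text
[589.47039454 -14.83558757  98.67991783] [-1.37164884e-01  5.44474623e-01  1.74167363e+00  2.26592237e-05
  8.55315323e-01 -3.37984875e-01] [-0.10722009 -0.54513571 -0.7174225 ] [-0.03194434  0.03255762  0.00551284]
[170.4 316.8]
```

View pics/s2.png

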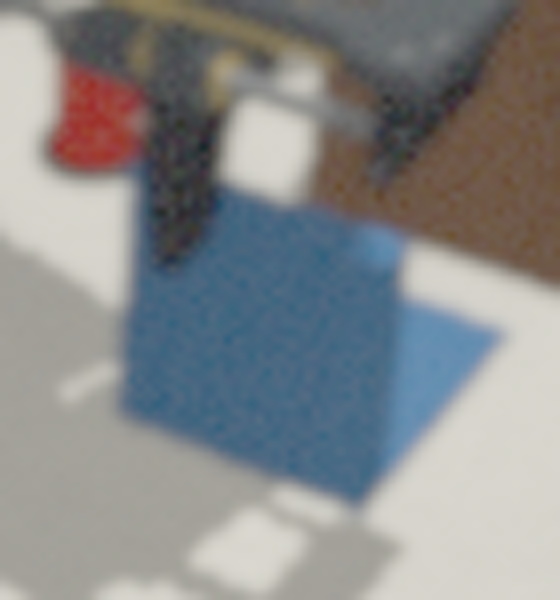

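The finger tip appears about 22 mm higher than the reported TCP: it sits at (170,265) in the crop, against a projected (170,317). It passed over the foot without touching, and the bookend hasn't moved. I'll go back and repeat the push lower.

{"op": "carry_out", "data": {"series": [[0, 0, 0.3, 0], [-0.09, 0.46, 0.1, 0], [-0.09, 0.46, 0, 0], [-0.09, 0.46, 0, 0], [-0.1, 0.45, 0, 0]]}}

```text
t: 7.4
eef_pos: [570.8, 77.5, 118.8]
tcp_rot: [3.141, -0.0, 1.771]
ft_force: [-0.0, -0.8, 0.9]
opening: 0.004
grip_force: 0.0
```

{"op": "carry_out", "data": {"series": [[0, 0, 0, 0], [0, 0, -0.2, 0], [0, 0, -0.2, 0], [0, 0, -0.2, 0], [0, 0, -0.24, 0]]}}

```text
t: 7.9
eef_pos: [571.0, 75.9, 75.4]
tcp_rot: [-3.141, -0.0, 1.771]
ft_force: [-0.2, 0.0, -0.4]
opening: 0.002
grip_force: 0.0
```

{"op": "carry_out", "data": {"series": [[0.016, -0.08, 0, 0], [0.016, -0.08, 0, 0], [0.016, -0.08, 0, 0], [0.016, -0.08, 0, 0], [0.016, -0.08, 0, 0]]}}

```text
t: 8.4
eef_pos: [575.2, 56.2, 77.1]
tcp_rot: [3.141, 0.0, 1.771]
ft_force: [0.1, 1.7, 0.9]
opening: 0.004
grip_force: 0.6
```

{"op": "carry_out", "data": {"series": [[0.016, -0.08, 0, 0], [0.016, -0.08, 0, 0], [0.016, -0.08, 0, 0], [0.016, -0.08, 0, 0], [0.016, -0.08, 0, 0]]}}

```text
t: 8.9
eef_pos: [579.0, 36.2, 76.6]
tcp_rot: [-3.142, 0.0, 1.772]
ft_force: [-0.2, 0.8, -0.2]
opening: 0.005
grip_force: 0.3
```

```bash
python3 - <<'E'
from h import *
im=np.mean([shot("scene").astype(float) for _ in range(3)],0)
c=np.clip((im[130:225,260:370,::-1]/255)**.45*255,0,255).astype(np.uint8)
cv2.imwrite("pics/s3.png",cv2.resize(c,(660,570),interpolation=cv2.INTER_CUBIC))
print(env.state()["eef_pos"],(proj("scene",env.state()["eef_pos"])-[260,130])*6)
E
```

```text
[578.96966179  36.33531034  76.58508407] [241.8 336. ]
```

View pics/s3.png

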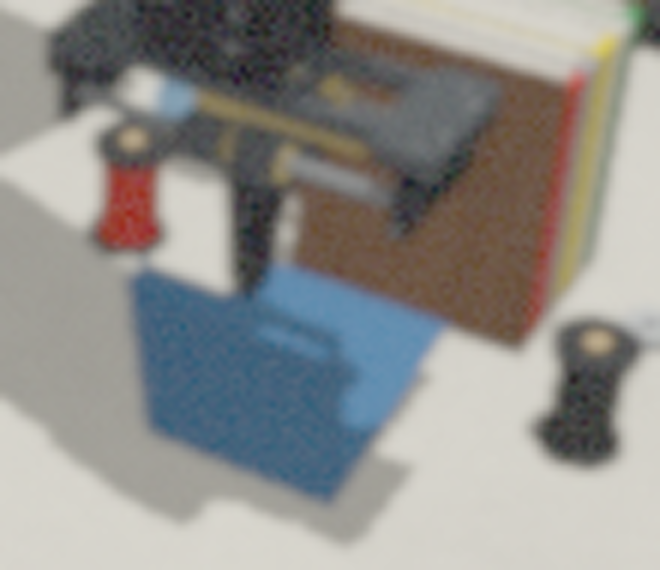

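The push now works: the foot leans over with the finger behind it at (250,290). Continuing.

{"op": "carry_out", "data": {"series": [[0.016, -0.08, 0, 0], [0.016, -0.08, 0, 0], [0.016, -0.08, 0, 0], [0.016, -0.08, 0, 0], [0.016, -0.08, 0, 0]]}}

```text
t: 9.55
eef_pos: [583.0, 16.1, 76.7]
tcp_rot: [3.142, 0.0, 1.771]
ft_force: [-0.1, 0.1, 0.1]
opening: 0.005
grip_force: 0.0
```

{"op": "carry_out", "data": {"series": [[0.016, -0.08, 0, 0], [0.016, -0.08, 0, 0], [0.016, -0.08, 0, 0], [0.016, -0.08, 0, 0], [0.016, -0.08, 0, 0]]}}

```text
t: 10.05
eef_pos: [587.0, -3.8, 76.7]
tcp_rot: [3.141, 0.0, 1.771]
ft_force: [-0.5, 0.0, -0.6]
opening: 0.002
grip_force: 0.0
```

{"op": "carry_out", "data": {"series": [[0.016, -0.08, 0, 0], [0.016, -0.08, 0, 0], [0.016, -0.08, 0, 0], [0, 0, 0, 0], [0, 0, 0, 0]]}}

```text
t: 10.55
eef_pos: [589.3, -15.5, 76.6]
tcp_rot: [3.142, -0.0, 1.771]
ft_force: [0.8, -1.3, 0.0]
opening: 0.006
grip_force: 0.0
```

```bash
python3 - <<'E'
from h import *
im=np.mean([shot("scene").astype(float) for _ in range(3)],0)
c=np.clip((im[130:250,250:370,::-1]/255)**.45*255,0,255).astype(np.uint8)
cv2.imwrite("pics/s4.png",cv2.resize(c,(600,600),interpolation=cv2.INTER_CUBIC))
E
```

```text
(no output)
```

View pics/s4.png

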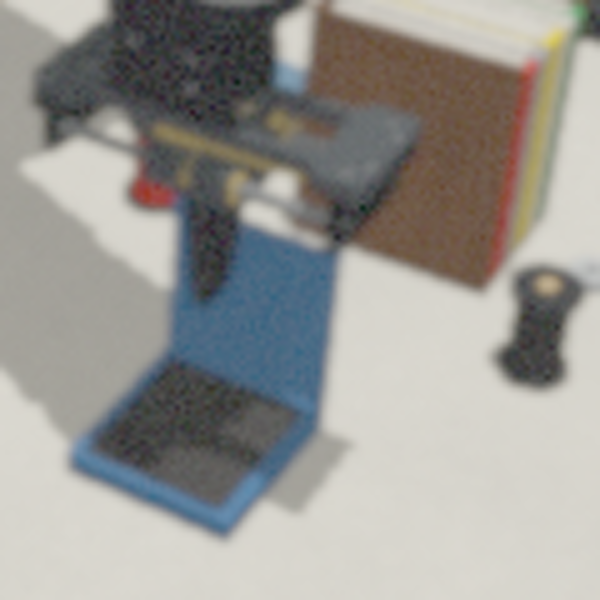

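The bookend stands on its foot, with the pad up at (190,430) and the plate upright. I'll clear the arm and measure from the top.

{"op": "carry_out", "data": {"series": [[0, 0, 0.9, 0], [0, 0, 0.9, 0], [0.15, -0.75, 0, 0], [0.15, -0.75, 0, 0], [0.15, -0.75, 0, 0]]}}

```text
t: 11.2
eef_pos: [612.1, -128.8, 167.3]
tcp_rot: [3.141, 0.0, 1.773]
ft_force: [1.2, 0.5, 0.5]
opening: 0.004
grip_force: 0.0
```

{"op": "carry_out", "data": {"series": [[0.15, -0.9, 0, 0], [0.15, -0.9, 0, 0], [0.15, -0.9, 0, 0], [0, -0.8, 0, 0], [0, 0, 0, 0]], "fingers": -0.47}}

```text
t: 11.7
eef_pos: [633.8, -307.5, 165.8]
tcp_rot: [-3.141, 0.001, 1.768]
ft_force: [-0.6, 0.2, -0.8]
opening: 0.368
grip_force: 0.0
```

```bash
python3 - <<'E'
from h import *
im=np.mean([shot("top").astype(float) for _ in range(4)],0).astype(np.uint8)
cv2.imwrite("pics/top2.png",im[:,:,::-1])
c=im[145:225,105:240,::-1]
c=np.clip((c/255.)**.5*255,0,255).astype(np.uint8)
# extend: columns 170..275
c2=np.clip((im[145:225,165:300,::-1]/255.)**.5*255,0,255).astype(np.uint8)
cv2.imwrite("pics/c2.png",cv2.resize(c2,(796,472),interpolation=cv2.INTER_CUBIC))
s=env.state();print(s["t"],s["eef_pos"],s["opening"])
E
```

```text
11.9 [ 634.37534953 -301.8553963   166.63912767] 0.536577356944503
```

View pics/c2.png

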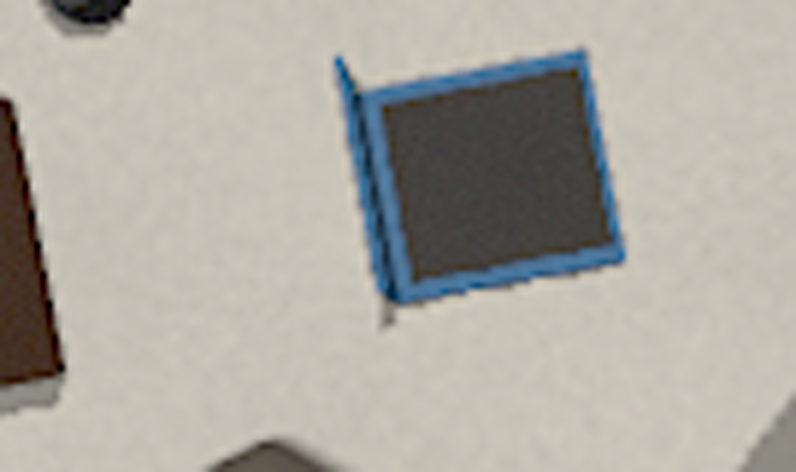

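```bash
cat >> h.py <<'E'
U=np.array([.98,.199]);N=np.array([-.199,.98])
def meas(im,x0,x1,y0=140,y1=230):
    """foot rim+pad quad fit in top view -> corners"""
    hsv=cv2.cvtColor(im,cv2.COLOR_RGB2HSV)
    m=((hsv[...,0]>98)&(hsv[...,0]<125)&(hsv[...,1]>100)).astype(np.uint8)
    w=np.zeros_like(m);w[y0:y1,x0:x1]=m[y0:y1,x0:x1]
    k=max(cv2.findContours(w,0,1)[0],key=cv2.contourArea)[:,0].astype(float)
    return k
E
python3 - <<'E'
from h import *
C=[(587,50),(624,258),(403,302),(364,93)]
def c2(p,z): return ray("top",(p[0]+.5)/5.9+165-.5,(p[1]+.5)/5.9+145-.5,z)
P=[c2(p,16)[:2] for p in C]
for i in range(4):
  d=P[i]-P[(i+1)%4];print(P[i],"len",np.hypot(*d).round(1),"dir",np.degrees(np.arctan2(d[1],d[0])).round(1))
print("foot end mid",(P[0]+P[1])/2,"front corner mid",(P[2]+P[3])/2)
T=[c2((337,58),120)[:2],c2((382,295),120)[:2]];d=T[0]-T[1];print("plate top",T,(T[0]+T[1])/2,np.hypot(*d),np.degrees(np.arctan2(d[1],d[0])))
A,B=c2((12,100),0)[:2],c2((64,373),0)[:2];d=A-B;print("case bot",A,B,(A+B)/2,np.hypot(*d),np.degrees(np.arctan2(d[1],d[0])))
im=cv2.imread("pics/top2.png")[:,:,::-1].copy()
k=meas(im,215,280);print("rect",cv2.minAreaRect(k.astype(np.float32)))
# end-edge fit: rightmost blue per row
rows=sorted(set(k[:,1]));pts=np.array([[k[k[:,1]==r,0].max()+.5,r] for r in rows if 157<r<187])
W=np.array([ray("top",a,b,16)[:2] for a,b in pts]);f=cv2.fitLine(W.astype(np.float32),cv2.DIST_HUBER,0,.01,.01).ravel()
print("end edge dir",np.degrees(np.arctan2(f[1],f[0])),"pt",f[2:])
# slipcase face bottom: dark->bright crossing
g=im.sum(2).astype(float);Q=[]
for r in range(166,205):
  s=g[r,150:195];j=np.argmax(np.diff(s));Q.append([150+j+.5,r])
W=np.array([ray("top",a,b,0)[:2] for a,b in Q]);f=cv2.fitLine(W.astype(np.float32),cv2.DIST_HUBER,0,.01,.01).ravel()
print("case dir",np.degrees(np.arctan2(f[1],f[0])),"pt",f[2:])
E
```

```text
[650.7 -67.4] len 96.7 dir 10.2
[555.5 -84.6] len 102.4 dir -78.4
[534.9  15.7] len 97.3 dir -168.9
[630.4  34.4] len 103.8 dir 101.3
foot end mid [603.1 -76. ] front corner mid [582.65  25.05]
plate top [array([630.3,  38. ]), array([532.1,  18.5])] [581.2   28.25] 100.11738110837692 11.231368281027601
case bot [628.5 198.6] [502.2 172.4] [565.35 185.5 ] 128.98887548932274 11.719367748322032
rect ((245.97544860839844, 172.03582763671875), (42.32493209838867, 42.07921600341797), 79.3803482055664)
end edge dir 11.533344 pt [593.02 -77.64]
case dir 11.870147 pt [566.17206 185.01001]
```

{"op": "carry_out", "data": {"series": [[-0.1, 0.78, 0, 0], [-0.1, 0.78, -0.5, 0], [-0.1, 0.78, -0.7, 0], [-0.1, 0.78, -0.6, 0], [-0.1, 0.8, -0.5, 0]]}}

```text
t: 12.4
eef_pos: [608.8, -106.0, 52.6]
tcp_rot: [-3.142, -0.0, 1.773]
ft_force: [1.3, 0.1, -0.3]
opening: 0.735
grip_force: 0.0
```

{"op": "carry_out", "data": {"series": [[0, 0, -0.3, 0], [0, 0, -0.1, 0], [0, 0, -0.05, 0], [0, 0, -0.05, 0], [0, 0, 0, 0]]}}

```text
t: 12.9
eef_pos: [609.9, -109.8, 28.9]
tcp_rot: [3.141, 0.0, 1.771]
ft_force: [-0.4, 0.3, 0.1]
opening: 0.735
grip_force: 0.0
```

```bash
python3 - <<'E'
from h import *
im=np.mean([shot("scene").astype(float) for _ in range(3)],0)
p=env.state()["eef_pos"];q=proj("scene",p);x,y=int(q[0]),int(q[1]);print(p,q,x,y)
for off in(35,-35):
  w=np.array(p)+[off*.98,off*.199,0];print(proj("scene",w))
c=np.clip((im[y-40:y+25,x-45:x+45,::-1]/255)**.45*255,0,255).astype(np.uint8)
cv2.imwrite("pics/s5.png",cv2.resize(c,(720,520),interpolation=cv2.INTER_CUBIC))
print(env.state()["opening"])
E
```

```text
[ 609.81588054 -109.4436403    28.91271616] [271.5 231.3] 271 231
[283.5 236.6]
[259.9 226.1]
0.736325007628863
```

View pics/s5.png

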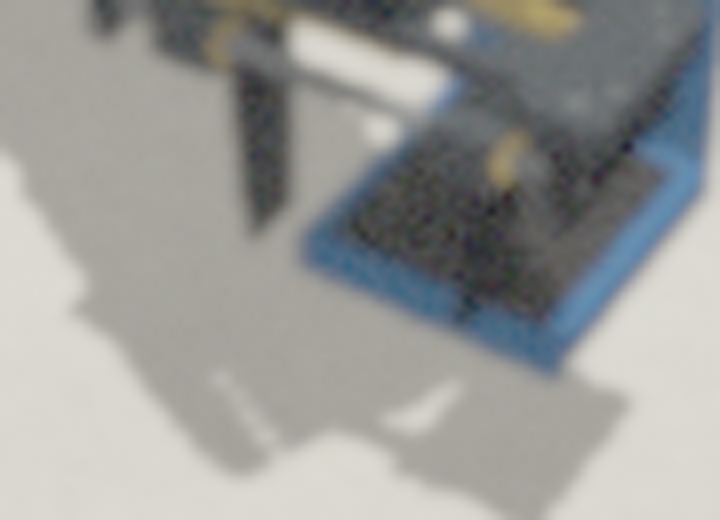

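Both tips at (465,315) and (258,235) sit 6 px above the projection. The real tips are therefore about 20 mm above the reported TCP, and I'll descend with force checks.

{"op": "carry_out", "data": {"series": [[0, 0, -0.2, 0], [0, 0, -0.2, 0], [0, 0, -0.2, 0], [0, 0, -0.1, 0], [0, 0, 0, 0]]}}

```text
t: 13.55
eef_pos: [609.1, -108.7, -7.8]
tcp_rot: [-3.14, -0.001, 1.772]
ft_force: [0.0, -0.2, 0.2]
opening: 0.733
grip_force: 0.0
```

{"op": "carry_out", "data": {"series": [[0, 0, -0.04, 0], [0, 0, -0.04, 0], [0, 0, 0, 0], [0, 0, 0, 0], [0, 0, 0, 0]]}}

```text
t: 14.05
eef_pos: [609.7, -108.9, -10.4]
tcp_rot: [3.141, 0.0, 1.771]
ft_force: [-0.7, 0.7, -0.2]
opening: 0.738
grip_force: 0.0
```

{"op": "carry_out", "data": {"series": [[0, 0, -0.03, 0], [0, 0, -0.03, 0], [0, 0, -0.03, 0], [0, 0, 0, 0], [0, 0, 0, 0]]}}

```text
t: 14.55
eef_pos: [609.6, -108.9, -15.2]
tcp_rot: [-3.142, -0.0, 1.772]
ft_force: [0.6, -0.1, 0.6]
opening: 0.736
grip_force: 0.0
```

{"op": "carry_out", "data": {"series": [[-0.02, 0.098, 0, 0], [-0.02, 0.098, 0, 0], [-0.02, 0.098, 0, 0], [-0.02, 0.098, 0, 0], [-0.02, 0.098, 0, 0]]}}

```text
t: 15.05
eef_pos: [604.7, -84.0, -15.0]
tcp_rot: [3.141, 0.0, 1.772]
ft_force: [0.5, -2.7, -0.4]
opening: 0.737
grip_force: 1.4
```

{"op": "carry_out", "data": {"series": [[-0.012, 0.058, 0, 0], [-0.012, 0.058, 0, 0], [-0.012, 0.058, 0, 0], [-0.012, 0.058, 0, 0], [-0.012, 0.058, 0, 0]]}}

```text
t: 15.55
eef_pos: [601.6, -69.8, -15.1]
tcp_rot: [3.141, 0.0, 1.771]
ft_force: [0.6, -3.5, 0.9]
opening: 0.734
grip_force: 1.6
```

{"op": "carry_out", "data": {"series": [[-0.0045, 0.081, 0, 0], [-0.0045, 0.081, 0, 0], [-0.0045, 0.081, 0, 0], [-0.0045, 0.081, 0, 0], [-0.0045, 0.081, 0, 0]]}}

```text
t: 16.05
eef_pos: [600.5, -49.3, -15.0]
tcp_rot: [3.141, 0.0, 1.772]
ft_force: [0.3, -3.1, 0.5]
opening: 0.733
grip_force: 1.8
```

{"op": "carry_out", "data": {"series": [[-0.0045, 0.081, 0, 0], [-0.0045, 0.081, 0, 0], [-0.0045, 0.081, 0, 0], [-0.0045, 0.081, 0, 0], [-0.0045, 0.081, 0, 0]]}}

```text
t: 16.55
eef_pos: [599.4, -29.0, -15.0]
tcp_rot: [3.141, 0.0, 1.772]
ft_force: [0.1, -4.0, 1.4]
opening: 0.736
grip_force: 1.9
```

{"op": "carry_out", "data": {"series": [[-0.0045, 0.081, 0, 0], [-0.0045, 0.081, 0, 0], [-0.0045, 0.081, 0, 0], [-0.0045, 0.081, 0, 0], [-0.0045, 0.081, 0, 0]]}}

```text
t: 17.05
eef_pos: [598.2, -8.8, -15.1]
tcp_rot: [3.141, 0.0, 1.772]
ft_force: [0.6, -4.2, 2.1]
opening: 0.738
grip_force: 2.0
```

{"op": "carry_out", "data": {"series": [[-0.0045, 0.081, 0, 0], [-0.0045, 0.081, 0, 0], [-0.0045, 0.081, 0, 0], [-0.0045, 0.081, 0, 0], [-0.0045, 0.081, 0, 0]]}}

```text
t: 17.55
eef_pos: [597.1, 11.4, -15.1]
tcp_rot: [3.141, 0.0, 1.772]
ft_force: [-0.8, -3.8, 2.0]
opening: 0.735
grip_force: 2.1
```

{"op": "carry_out", "data": {"series": [[-0.0045, 0.081, 0, 0.03], [-0.0045, 0.081, 0, 0.03], [-0.0045, 0.081, 0, 0.03], [-0.0045, 0.081, 0, 0], [0, 0, 0, 0]]}}

```text
t: 18.05
eef_pos: [596.0, 28.1, -15.2]
tcp_rot: [-3.141, -0.0, 1.781]
ft_force: [0.2, -0.7, 0.2]
opening: 0.735
grip_force: 0.0
```

{"op": "carry_out", "data": {"series": [[0.04, -0.196, 0, 0], [0.04, -0.196, 0.2, 0], [0.1, -0.5, 0.9, 0], [0.1, -0.5, 0.9, 0], [0.1, -0.6, 0.9, 0]]}}

```text
t: 18.55
eef_pos: [614.4, -69.8, 125.8]
tcp_rot: [3.141, -0.0, 1.781]
ft_force: [0.4, -0.3, 0.3]
opening: 0.739
grip_force: 0.0
```

{"op": "carry_out", "data": {"series": [[0.15, -0.9, 0, 0], [0.15, -0.9, 0, 0], [0.15, -0.9, 0, 0], [0, 0, 0, 0], [0, 0, 0, 0]]}}

```text
t: 19.05
eef_pos: [636.4, -204.8, 123.5]
tcp_rot: [-3.141, -0.0, 1.778]
ft_force: [0.3, -0.6, 0.2]
opening: 0.734
grip_force: 0.0
```

```bash
cat > fit.py <<'E'
from h import *
from scipy.optimize import minimize
c=env.calibration("top");K=np.array(c["K"]);P=np.array(c["pose"]);S=8
def hull(x,y,a,box,X0,Y0,sh):
    x0,x1,y0,y1,z0,z1=box;ca,sa=np.cos(a),np.sin(a)
    p=np.array([[x+ca*i-sa*j,y+sa*i+ca*j,k] for i in(x0,x1) for j in(y0,y1) for k in(z0,z1)])
    q=(K@(P[:3,:3].T@(p-P[:3,3]).T)).T;q=q[:,:2]/q[:,2:]
    q=(q+.5-[X0,Y0])*S
    h=cv2.convexHull(q.astype(np.float32));m=np.zeros((sh[0]*S,sh[1]*S),np.uint8)
    return cv2.fillPoly(m,[np.round(h*16).astype(np.int32)],1,shift=4)
def fit(im,g,X=(160,290),Y=(140,230)):
    sub=im[Y[0]:Y[1],X[0]:X[1]]
    big=cv2.resize(sub,None,fx=S,fy=S,interpolation=cv2.INTER_CUBIC)
    hsv=cv2.cvtColor(big,cv2.COLOR_RGB2HSV)
    m=((hsv[...,0]>98)&(hsv[...,0]<125)&(hsv[...,1]>90)).astype(np.uint8)
    m=cv2.morphologyEx(m,cv2.MORPH_CLOSE,np.ones((9,9),np.uint8))
    k=max(cv2.findContours(m,0,1)[0],key=cv2.contourArea)
    m=cv2.drawContours(np.zeros_like(m),[k],-1,1,-1)
    def cost(v):
        s=hull(v[0],v[1],v[2]/100,(-50,50,-110,0,0,16),X[0],Y[0],sub.shape)|hull(v[0],v[1],v[2]/100,(-50,50,-5,0,0,120),X[0],Y[0],sub.shape)
        return (s^m).sum()/m.sum()
    best=None
    for _ in range(3):
        r=minimize(cost,g,method="Nelder-Mead",options=dict(initial_simplex=np.array(g)+np.array([[0,0,0],[4,0,0],[0,4,0],[0,0,4]]),xatol=.02,fatol=1e-5));g=r.x
    x,y,a=r.x
    Uc=np.array([.979,.2036]);Nc=np.array([-.2036,.979])
    print("heel",x.round(1),y.round(1),"deg",np.degrees(a/100).round(2),"cost",round(r.fun,4),"u",(Uc@[x,y]).round(1),"n",(Nc@[x,y]).round(1))
E
python3 - <<'E'
from fit import *
fit(cv2.imread("pics/top2.png")[:,:,::-1].copy(),[581,30,20])
im=np.mean([shot("top").astype(float) for _ in range(4)],0).astype(np.uint8)
cv2.imwrite("pics/top3.png",im[:,:,::-1])
fit(im,[573,138,20],X=(140,260))
Q=[];g=im.sum(2).astype(float)
for r in range(166,205):
  s=g[r,150:195];j=np.argmax(np.diff(s));Q.append([150+j+.5,r])
W=np.array([ray("top",a,b,0)[:2] for a,b in Q]);f=cv2.fitLine(W.astype(np.float32),cv2.DIST_HUBER,0,.01,.01).ravel()
print("case dir",np.degrees(np.arctan2(f[1],f[0])),"n",-.2036*f[2]+.979*f[3])
E
```

```text
heel 582.3 30.7 deg 11.63 cost 0.0505 u 576.3 n -88.5
heel 570.5 145.3 deg 12.99 cost 0.053 u 588.1 n 26.1
case dir 11.6444 n 65.90677
```

{"op": "carry_out", "data": {"series": [[-0.15, 0.85, 0, -0.04], [-0.15, 0.85, 0, 0], [-0.15, 0.85, 0, 0], [-0.15, 0.85, 0, 0], [-0.15, 0.85, 0, 0]]}}

```text
t: 19.75
eef_pos: [598.7, 11.9, 123.7]
tcp_rot: [3.141, -0.0, 1.778]
ft_force: [0.8, 0.2, 0.6]
opening: 0.732
grip_force: 0.0
```

{"op": "carry_out", "data": {"series": [[0, 0, 0, 0], [0, 0, 0, 0], [0, 0, 0, 0], [0, 0, 0, 0], [0, 0, 0, 0]]}}

```text
t: 20.25
eef_pos: [599.6, 8.4, 123.2]
tcp_rot: [-3.142, 0.0, 1.776]
ft_force: [0.0, -0.4, -0.5]
opening: 0.734
grip_force: 0.0
```

{"op": "carry_out", "data": {"series": [[0, 0, -0.9, 0], [0, 0, -0.9, 0], [0, 0, -0.5, 0], [0, 0, -0.3, 0], [0, 0, 0, 0]]}}

```text
t: 20.75
eef_pos: [598.8, 8.9, -8.2]
tcp_rot: [-3.139, -0.001, 1.776]
ft_force: [-0.0, -0.9, 0.2]
opening: 0.737
grip_force: 0.0
```

{"op": "carry_out", "data": {"series": [[0, 0, -0.08, 0], [0, 0, -0.06, 0], [0, 0, -0.03, 0], [0, 0, 0, 0], [0, 0, 0, 0]]}}

```text
t: 21.25
eef_pos: [599.7, 9.3, -14.7]
tcp_rot: [3.141, 0.0, 1.777]
ft_force: [0.3, -0.4, -0.4]
opening: 0.733
grip_force: 0.0
```

{"op": "carry_out", "data": {"series": [[-0.015, 0.07, 0, 0], [-0.015, 0.07, 0, 0], [-0.015, 0.07, 0, 0], [-0.015, 0.07, 0, 0], [-0.015, 0.07, 0, 0]]}}

```text
t: 21.75
eef_pos: [595.7, 27.2, -15.2]
tcp_rot: [3.142, -0.0, 1.777]
ft_force: [0.6, -0.3, -0.2]
opening: 0.737
grip_force: 0.0
```

{"op": "carry_out", "data": {"series": [[-0.0033, 0.05, 0, 0], [-0.0033, 0.05, 0, 0], [-0.0033, 0.05, 0, 0], [-0.0033, 0.05, 0, 0], [-0.0033, 0.05, 0, 0]]}}

```text
t: 22.25
eef_pos: [595.0, 39.4, -15.1]
tcp_rot: [3.141, 0.0, 1.777]
ft_force: [0.6, -3.2, 0.1]
opening: 0.732
grip_force: 1.5
```

{"op": "carry_out", "data": {"series": [[-0.0033, 0.05, 0, 0], [-0.0033, 0.05, 0, 0], [-0.0033, 0.05, 0, 0], [-0.0033, 0.05, 0, 0], [-0.0033, 0.05, 0, 0]]}}

```text
t: 22.75
eef_pos: [594.0, 52.0, -15.2]
tcp_rot: [3.142, 0.0, 1.777]
ft_force: [-0.1, -3.5, -0.3]
opening: 0.738
grip_force: 1.4
```

```bash
python3 - <<'E'
from h import *
s=env.state();print(s["t"],s["eef_pos"],s["ft_force"])
im=np.mean([shot("top").astype(float) for _ in range(3)],0).astype(np.uint8)
cv2.imwrite("pics/top4.png",im[:,:,::-1])
hsv=cv2.cvtColor(im,cv2.COLOR_RGB2HSV);m=((hsv[...,0]>98)&(hsv[...,0]<125)&(hsv[...,1]>90))[140:230,140:260];print(m.sum())
E
```

```text
22.75 [594.037273    51.9629704  -15.15348409] [-0.05746328 -3.47675045 -0.34969342]
56
```

{"op": "carry_out", "data": {"series": [[0.04, -0.196, 0, 0], [0.04, -0.196, 0.2, 0], [0.1, -0.5, 0.9, 0], [0.1, -0.5, 0.9, 0], [0.1, -0.6, 0.9, 0]]}}

```text
t: 23.4
eef_pos: [612.4, -45.3, 125.9]
tcp_rot: [3.141, 0.0, 1.777]
ft_force: [1.4, 0.1, 0.3]
opening: 0.734
grip_force: 0.0
```

{"op": "carry_out", "data": {"series": [[0.15, -0.9, 0, 0], [0.15, -0.9, 0, 0], [0.15, -0.9, 0, 0], [0, 0, 0, 0], [0, 0, 0, 0]]}}

```text
t: 23.9
eef_pos: [634.4, -180.4, 123.6]
tcp_rot: [3.141, -0.0, 1.774]
ft_force: [-0.5, 0.4, -1.3]
opening: 0.732
grip_force: 0.0
```

```bash
python3 - <<'E'
from fit import *
im=np.mean([shot("top").astype(float) for _ in range(4)],0).astype(np.uint8)
cv2.imwrite("pics/top5.png",im[:,:,::-1])
for g in([567,167,21],[568,168,19]): fit(im,g,X=(140,250))
# foot end edge angle and lateral edges
k=meas(im,150,250);k=k[:]
for n in ("top3","top5"):
  J=cv2.imread(f"pics/{n}.png")[:,:,::-1].copy();k=meas(J,150,260)
  W=np.array([ray("top",a,b,16)[:2] for a,b in k]);c=cv2.minAreaRect(k.astype(np.float32))
  a=(W@[.979,.2036]);b=(W@[-.2036,.979]);nb=b.min()
  for lo,hi in((15,50),(50,90)):
    s=(b>nb+lo)&(b<nb+hi);mid=np.median(a[s])
    L,R=a[s&(a<590)],a[s&(a>590)];print(n,lo,"side edges u",np.median(L).round(1),np.median(R).round(1))
  e=W[(b<nb+6)];f=np.polyfit(e@[.979,.2036],e@[-.2036,.979],1);print("end tilt deg rel 11.75:",np.degrees(f[0]).round(2),"n min",nb.round(1))
print(env.state()["eef_pos"])
E
```

```text
heel 568.5 171.3 deg 12.27 cost 0.0363 u 591.4 n 52.0
heel 569.1 171.5 deg 12.11 cost 0.0351 u 592.1 n 52.0
top3 15 side edges u 540.5 636.4
top3 50 side edges u 540.1 635.9
end tilt deg rel 11.75: 0.17 n min -83.1
top5 15 side edges u 543.7 639.9
top5 50 side edges u 543.8 640.2
end tilt deg rel 11.75: -0.07 n min -59.3
[ 634.75071467 -177.76110048  123.58666394]
```

```bash
python3 - <<'E'
from fit import *
import fit as F
for nm in("top2","top3","top5"):
  im=cv2.imread(f"pics/{nm}.png")[:,:,::-1].copy()
  X,Y=(95,182),(140,230);sub=im[Y[0]:Y[1],X[0]:X[1]]
  big=cv2.resize(sub,None,fx=S,fy=S,interpolation=cv2.INTER_CUBIC)
  hsv=cv2.cvtColor(big,cv2.COLOR_RGB2HSV);v=hsv[...,2].astype(float);tab=np.median(v)
  blue=(hsv[...,0]>98)&(hsv[...,0]<125)&(hsv[...,1]>90)
  for th in(.35,.45):
    m=(((v<th*tab)|((hsv[...,1]>110)&(v>.4*tab)))&~blue).astype(np.uint8)
    m=cv2.morphologyEx(m,cv2.MORPH_OPEN,np.ones((9,9),np.uint8))
    m=cv2.morphologyEx(m,cv2.MORPH_CLOSE,np.ones((61,61),np.uint8))
    k=max(cv2.findContours(m,0,1)[0],key=cv2.contourArea);m=cv2.drawContours(np.zeros_like(m),[k],-1,1,-1)
    cost=lambda p:(hull(p[0],p[1],p[2]/100,(-65,65,0,100,0,160),X[0],Y[0],sub.shape)^m).sum()/m.sum()
    g=np.array([565,185,20.5])
    for _ in range(3): r=minimize(cost,g,method="Nelder-Mead",options=dict(initial_simplex=g+np.array([[0,0,0],[4,0,0],[0,4,0],[0,0,4]]),xatol=.02,fatol=1e-5));g=r.x
    x,y,a=g;print(nm,th,"end",g[:2].round(1),"deg",np.degrees(a/100).round(2),"cost",round(r.fun,3),"u",round(.979*x+.2036*y,1),"n",round(-.2036*x+.979*y,1))
E
```

```text
top2 0.35 end [563.6 182.9] deg 11.38 cost 0.051 u 589.0 n 64.4
top2 0.45 end [563.5 182.3] deg 12.1 cost 0.034 u 588.7 n 63.7
top3 0.35 end [564.1 183.4] deg 11.86 cost 0.052 u 589.6 n 64.7
top3 0.45 end [563.1 182.2] deg 11.86 cost 0.034 u 588.3 n 63.7
top5 0.35 end [564.1 181.7] deg 12.2 cost 0.094 u 589.2 n 63.1
top5 0.45 end [563.6 182.2] deg 12.58 cost 0.079 u 588.8 n 63.6
```

{"op": "carry_out", "data": {"series": [[-0.156, 0.84, 0, 0], [-0.156, 0.84, 0, 0], [-0.156, 0.84, 0, 0], [-0.156, 0.84, 0, 0], [-0.156, 0.84, 0, 0]]}}

```text
t: 24.6
eef_pos: [595.1, 33.8, 123.6]
tcp_rot: [3.141, 0.0, 1.778]
ft_force: [0.9, 0.3, -0.4]
opening: 0.733
grip_force: 0.0
```

{"op": "carry_out", "data": {"series": [[0, 0, 0, 0], [0, 0, -0.8, 0], [0, 0, -0.8, 0], [0, 0, -0.7, 0], [0, 0, -0.3, 0]]}}

```text
t: 25.1
eef_pos: [594.5, 31.7, -9.3]
tcp_rot: [-3.138, -0.001, 1.778]
ft_force: [-0.6, -0.0, -0.1]
opening: 0.734
grip_force: 0.0
```

{"op": "carry_out", "data": {"series": [[0, 0, -0.08, 0], [0, 0, -0.06, 0], [0, 0, -0.03, 0], [0, 0, 0, 0], [0, 0, 0, 0]]}}

```text
t: 25.6
eef_pos: [596.3, 31.2, -14.2]
tcp_rot: [3.14, 0.0, 1.777]
ft_force: [0.9, -0.7, 0.2]
opening: 0.733
grip_force: 0.0
```

{"op": "carry_out", "data": {"series": [[-0.0163, 0.0783, 0, 0], [-0.0163, 0.0783, 0, 0], [-0.0163, 0.0783, 0, 0], [-0.0163, 0.0783, 0, 0], [-0.0163, 0.0783, 0, 0]]}}

```text
t: 26.1
eef_pos: [591.7, 51.3, -15.2]
tcp_rot: [3.142, 0.0, 1.777]
ft_force: [0.3, 0.4, 0.2]
opening: 0.739
grip_force: 0.0
```

{"op": "carry_out", "data": {"series": [[-0.0098, 0.0225, 0, 0], [-0.0098, 0.0225, 0, 0], [-0.0098, 0.0225, 0, 0], [-0.0098, 0.0225, 0, 0], [-0.0098, 0.0225, 0, 0]]}}

```text
t: 26.6
eef_pos: [589.4, 56.3, -15.2]
tcp_rot: [3.141, 0.0, 1.776]
ft_force: [1.2, -2.1, -0.4]
opening: 0.733
grip_force: 1.4
```

{"op": "carry_out", "data": {"series": [[-0.0098, 0.0225, 0, 0], [-0.0098, 0.0225, 0, 0], [-0.0098, 0.0225, 0, 0], [-0.004, 0.02, 0, 0], [-0.004, 0.02, 0, 0]]}}

```text
t: 27.1
eef_pos: [587.3, 61.8, -15.2]
tcp_rot: [-3.141, 0.0, 1.777]
ft_force: [0.6, -2.8, 0.7]
opening: 0.735
grip_force: 1.5
```

{"op": "carry_out", "data": {"series": [[-0.0024, 0.0118, 0, 0], [-0.0024, 0.0118, 0, 0], [-0.0024, 0.0118, 0, 0], [-0.0024, 0.0118, 0, 0], [0, 0, 0, 0]]}}

```text
t: 27.6
eef_pos: [586.9, 64.2, -15.2]
tcp_rot: [3.142, -0.0, 1.777]
ft_force: [0.8, -1.8, -0.8]
opening: 0.735
grip_force: 1.1
```

{"op": "carry_out", "data": {"series": [[-0.0024, 0.0118, 0, 0], [-0.0024, 0.0118, 0, 0], [0, 0, 0, 0], [0, 0, 0, 0], [0, 0, 0, 0]]}}

```text
t: 28.1
eef_pos: [586.8, 65.3, -15.2]
tcp_rot: [3.141, 0.0, 1.777]
ft_force: [1.4, -4.7, -0.7]
opening: 0.734
grip_force: 2.2
```

{"op": "carry_out", "data": {"series": [[-0.0016, 0.0078, 0, 0], [0, 0, 0, 0], [0, 0, 0, 0], [0, 0, 0, 0], [0, 0, 0, 0]]}}

```text
t: 28.6
eef_pos: [586.9, 65.4, -15.2]
tcp_rot: [3.141, 0.0, 1.777]
ft_force: [1.6, -6.0, -0.9]
opening: 0.731
grip_force: 3.1
```

{"op": "carry_out", "data": {"series": [[0.01, -0.05, 0, 0], [0.04, -0.196, 0, 0], [0.06, -0.3, 0.4, 0], [0.1, -0.5, 0.9, 0], [0.1, -0.6, 0.9, 0]]}}

```text
t: 29.1
eef_pos: [601.2, -14.0, 90.6]
tcp_rot: [-3.14, -0.001, 1.777]
ft_force: [0.6, 0.2, -0.0]
opening: 0.733
grip_force: 0.0
```

{"op": "carry_out", "data": {"series": [[0.15, -0.9, 0.5, 0], [0.15, -0.9, 0, 0], [0.15, -0.9, 0, 0], [0.15, -0.9, 0, 0], [0, 0, 0, 0]]}}

```text
t: 29.6
eef_pos: [631.5, -197.1, 113.5]
tcp_rot: [3.141, 0.001, 1.772]
ft_force: [-0.5, 0.5, -0.2]
opening: 0.737
grip_force: 0.0
```

```bash
python3 - <<'E'
from fit import *
im=np.mean([shot("top").astype(float) for _ in range(4)],0).astype(np.uint8)
cv2.imwrite("pics/top6.png",im[:,:,::-1])
for g in([565,185,21],[566,184,19]): fit(im,g,X=(135,250))
k=meas(im,150,250)
W=np.array([ray("top",a,b,16)[:2] for a,b in k]);a=W@[.979,.2036];b=W@[-.2036,.979];nb=b.min()
for lo,hi in((15,50),(50,90)):
  s=(b>nb+lo)&(b<nb+hi);print(lo,np.median(a[s&(a<590)]).round(1),np.median(a[s&(a>590)]).round(1))
e=W[b<nb+6];print("end tilt",np.degrees(np.polyfit(e@[.979,.2036],e@[-.2036,.979],1)[0]).round(2),"end n",nb.round(1))
# change of slipcase top region vs before
o=cv2.imread("pics/top2.png")[:,:,::-1]
A,B=[cv2.cvtColor(np.ascontiguousarray(i[150:220,105:150]),cv2.COLOR_RGB2GRAY).astype(np.float32) for i in(o,im)]
print("case shift px",cv2.phaseCorrelate(A,B))
r,c=90,0
shot("scene");print([(d["conf"],d["position"]) for l in("bookend","bookend_foot") for d in env.look_for("scene",l)[:1]])
# gap: brightness along line normal to the face at table height either side
for uu in(545,590,635):
  L=[]
  for nn in range(50,76,3):
    q=proj("top",[.979*uu-.2036*nn,.2036*uu+.979*nn,118]);L.append(int(im[int(round(q[1])),int(round(q[0]))].sum()))
  print(uu,L)
print(env.state()["t"],env.state()["eef_pos"])
E
```

```text
heel 565.7 185.3 deg 11.87 cost 0.0311 u 591.6 n 66.2
heel 565.8 185.0 deg 12.0 cost 0.0323 u 591.5 n 65.9
15 542.1 638.3
50 541.9 638.0
end tilt -0.06 end n -45.1
case shift px ((0.5348819550939652, 0.05093058376968429), 1.0196728919759208)
[(0.79, [0.4555, 0.6281]), (0.63, [0.4654, 0.6307])]
545 [54, 54, 49, 48, 169, 85, 26, 24, 47]
590 [57, 52, 43, 117, 189, 141, 26, 38, 81]
635 [21, 29, 41, 48, 123, 83, 21, 24, 60]
29.95 [ 631.30702503 -190.3982156   113.88770863]
```

```bash
python3 - <<'E'
from h import *
I={n:cv2.cvtColor(cv2.imread(f"pics/{n}.png"),cv2.COLOR_BGR2GRAY)[155:215,108:148].astype(np.float32) for n in("top2","top3","top5","top6")}
t0=cv2.cvtColor(cv2.resize(cv2.imread("pics/t0.png"),(512,384),interpolation=cv2.INTER_AREA),cv2.COLOR_BGR2GRAY)[155:215,108:148].astype(np.float32);I["t0"]=t0
for n in("t0","top3","top5","top6"):
  cc,M=cv2.findTransformECC(I["top2"],I[n],np.eye(2,3,dtype=np.float32),cv2.MOTION_EUCLIDEAN)
  # displacement at patch centre
  p=M@[20,30,1]-[20,30];print(n,round(cc,4),p.round(3),"rot",np.degrees(np.arcsin(M[1,0])).round(2))
E
```

```text
t0 0.9981 [-0.015 -0.046] rot -0.02
top3 1.0 [ 0.    -0.003] rot 0.01
top5 1.0 [-0.    -0.002] rot 0.01
top6 0.9997 [-0.01   0.007] rot 0.04
```

```bash
python3 -c "
from cell import env
print(env.job_done())"
```

```text
the job is handed in; nothing more can be done
None
```

The job is handed in: the bookend stands on its foot against the slipcase end, square, centred to within about 1.5 mm by camera, with the slipcase unmoved; I did not re-measure the bystanders at the end.

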